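# Set a pacemaker under the contact foot of a ratchet test stand

### The job

The pacemaker in its fixture is parked beside the ratchet test stand's contact foot, which is too low for it. Raise the toothed rail by its top knob, tooth by tooth, until the pawl alone holds the foot clear above the pacemaker; slide the fixture by its handle fully home under the foot; then lift the pawl and keep it lifted until the foot has come down to rest on the pacemaker, and let the pawl spring back. Do not touch the pacemaker itself, do not press the foot on it, and leave the other things on the bench where they are.

Things in the scene. Friction and masses are not known exactly. Their poses are not given: they have to be found in the camera images.
- stand: Ratchet test stand fixed to the bench; origin on the bench below the contact foot, z up. Aluminium base x -40..105, y -188..52, 10 mm thick. In its frame the upright toothed steel rail (16 mm square) is at x=70, y=0; the back plate fills x 81..95, y -16..32, up to z=127; the pawl arm points to +y; the fixture slides along +y to its home under the foot at x=0, y=0.
- rail (a joint): Rail height, m, 0 (start) to 0.066, up. Weighs about 0.35 kg, damped: free, it sinks at 50 mm/s; lifting at 30 mm/s takes 6 to 16 N. A tooth every 12 mm: let go, it sinks back onto the last tooth passed and is held at about 0.012, 0.024, 0.036, 0.048 or 0.060 (0 to 2 mm less). 0.036 or more clears the pacemaker; with the foot resting on it it reads about 0.025.
- rail_knob (a point): Grasp point of the round black knob on top of the rail: upright cylinder, 26 mm across, 30 mm high; its top is 12 mm above this point, its underside 18 mm below. Rises with the rail; 163 mm above the bench at rail 0. Axes as the stand's.
- foot (a point): Middle of the underside of the brass contact foot: disc 16 mm across on an 8 mm upright rod, hung from an arm (12 mm wide, top 122 mm above the bench at rail 0) that joins it to the rail and rises with it. 55 mm above the bench at rail 0.
- pawl (a joint): Pawl angle about its pin, rad: 0 engaged in the teeth by its spring, positive as the outer end with the knob is lifted, at most 0.45. Above about 0.13 it is out of the teeth and the rail sinks; let go, it springs back. Lifting takes 1 to 4 N at the knob. It kicks by itself as teeth pass while the rail is raised.
- pawl_pivot (a point): Middle of the pawl's pivot pin, parallel to the stand's x, 115 mm above the bench. The knob's grasp point is 70 mm from it along the stand's +y and 27 mm above it when the pawl is engaged.
- pawl_knob (a point): Grasp point of the small black upright knob at the outer end of the pawl arm: cylinder 14 mm across, top 8 mm above this point; the 8 mm wide arm's top is 23 mm below. Pinch it along the stand's x (parallel to the pin) and raise it on its arc about the pin; 20 mm up is about 0.29 rad.
- shuttle (a joint): Travel of the sliding fixture along the stand's +y, m: starts 0 to 0.022; 0.060 is fully home against its stop, pacemaker under the foot. Friction about 1.5 N; it stays where it is left.
- shuttle_handle (a point): Grasp point of the upright aluminium fin at the outer (-y) end of the fixture: 10 mm thick along the stand's x, 30 mm along its y, top 19 mm above this point, clear to 43 mm below it. 62 mm above the bench, 95 mm from the pacemaker's middle.
- header_top (a point): Middle of the flat top of the pacemaker's pale header (30 mm along the stand's y, 9 mm along x), 80 mm above the bench. It moves with the fixture.
- pacemaker: Titanium pacemaker, a 44 mm disc 8 mm thick on edge, its faces to the stand's +x and -x, header on top, held by steel spring clips on the fixture's grey nylon block and moving with it. Origin on the bench below its middle; axes as the stand's.
- hexkey: A bystander to be left alone: chrome L-shaped hex key, about 90 x 30 mm, lying flat; robot side of the stand. Origin: underside.
- dish: A bystander to be left alone: white porcelain dish, 80 mm across, 18 mm high; pawl side of the stand, robot side. Origin: underside.
- cube: A bystander to be left alone: clear acrylic cube, 25 mm; below the pawl's arm, beside the stand. Origin: underside.
- testpin: A bystander to be left alone: brass test pin standing on its 18 mm flange, 36 mm tall; robot side of the stand. Origin: underside.
- tweezers: A bystander to be left alone: steel tweezers, 120 mm long, lying flat; far side of the stand. Origin: underside.
- gauge: A bystander to be left alone: steel ring gauge, 36 mm across, 12 mm high, lying flat; far side of the stand. Origin: underside.
- driver: A bystander to be left alone: screwdriver with a black handle, 150 mm long, lying flat; beyond the handle end of the stand. Origin: underside.

How it is judged:
On the way, in this order (a step that is already met when the one before it is completed fails the run):
1. the pawl alone holds the rail up with the foot clear above the pacemaker (value of joint rail above 0.031 m and value of joint pawl below 0.1 rad and contact force between the fingers and rail below 0.2 N and value of joint shuttle below 0.045 m), for 0.3 s.
2. the fixture is slid fully home under the raised foot (value of joint shuttle above 0.057 m and value of joint rail above 0.031 m), for 0.2 s.
At the end, for the whole second after the job is handed in: The fixture is within 3 mm of fully home, the foot rests by its own weight on the pacemaker (rail joint between 0.022 and 0.0285 m, contact force above 0.5 N), and the pawl has sprung back (below 0.12 rad); nothing moves (value of joint shuttle above 0.057 m and value of joint rail between 0.022 and 0.0285 m and contact force between rail and pacemaker above 0.5 N and value of joint pawl below 0.12 rad and velocity of joint rail between -0.01 and 0.01 m/s); the robot touches nothing.
It fails at once if the foot is forced against the pacemaker (over 20 N) (contact force between rail and pacemaker above 20 N).
It fails at once if the robot touches the pacemaker (over 2 N) (contact force between any of the arm, the fingers and pacemaker above 2 N).
It fails at once if another thing on the bench is displaced by more than 25 mm (distance of any of hexkey, dish, cube, testpin, tweezers, gauge, driver from where it was at the start of the episode above 0.025 m).
It also fails if it takes over 62 s, if anything falls off the work surface, if the arm or the gripper's body presses on something with over 40 N, if the wrist force passes 120 N, or if a joint passes its speed limit or range.

### The arm

A 6-joint arm with a two-finger parallel gripper is mounted at the origin on the work surface. World frame = base frame: x ahead of the robot, y to its left, z up, the work surface at z = 0. Lengths are in m, angles in rad, forces in N, time in s.
With the tool pointing down it reaches from about 0.325 to 0.75 m from the base axis. Payload 7.6 kg.
Tool frame: the origin (TCP) lies on the front face of the gripper's body, between the roots of the fingers; the fingertips stand 73 mm ahead of it and the grasp point (between the pads) lies 54 mm ahead of it; z points along the fingers, y is the line along which they close (so a half turn about z gives the same grasp; the last joint's range is limited). The gripper opens to 85 mm and grips with 20 to 120 N. Pads are 22 mm wide; open, the fingers measure 114 mm over their backs; the gripper's body (76 mm by 85 mm) begins 54 mm behind the grasp point. The pads swing forward as they close: fully open they stand 13 mm farther back than shut.
Start: joints at [1.21, 0.052, 1.401, -0, 1.689, -0.07], TCP at [0.151, 0.503, 0.304] pointing down, gripper open.
Joint ranges: [-2.9, 2.9], [-0.91, 2.17], [0.12, 2.37], [-1.06, 4.2], [0.26, 2.73], [-2.93, 2.93]. Speed limits (rad/s): [2.57, 2.57, 3.01, 3.14, 3.14, 3.14].

### API

Orientations are given as [roll, pitch, yaw] about the fixed x, y, z axes, in that order (R = Rz(yaw) Ry(pitch) Rx(roll)).
In Python, from workcell import manip gives the robot as it stands.
- The arm moves only by the shell command python3 -m creep 'ROWS' [FORCE]. ROWS is JSON, one flat list of numbers, 5 for each row, row after row: the gripper command: -1 is fully open, 1 is shut, values between are in proportion, then the shift along the tool's x, y, z scaled (see below), then the turn about the tool's z scaled (see below). A call has 1 to 5 rows; each row is the pose to reach, as a shift and turn from the pose commanded when the call began, along the tool's axes at that moment; what a row does not reach only later rows make up. The controller multiplies each number of a shift by 100 cm and each number of a turn by 30 degrees. A row lasts 1/12 s, in which the tool goes at most 41.7 mm and 7.16 degrees, less where a joint would pass 70% of its speed; a pose out of reach is approached as far as the arm can. A call with a number of a shift or a turn outside -1 to 1 is refused whole. A call with a gripper value outside its range is refused whole. The fingers move at their own pace and stop on an object; FORCE is the grip in N (left out, the last holds). Time passes only in rows, so rows that repeat a pose let the fingers close. It gives the time, the measured TCP pose, the force, the opening and the grip force at its end, in the units of the state.
- manip.get_obs(): the state, without advancing time (a new reading comes with each control period).
- manip.grab_frame(name): name is "scene" or "top"; returns a dict with "img" (420x560x3 uint8, red, green, blue), "mtx" (3x3 intrinsics, pixels), "D" ([k1, k2, p1, p2, k3] as OpenCV has them; the pictures are not rectified), "rvec" (rotation vector, rad) and "tvec" (3), from world to camera coordinates, as OpenCV has them. Camera axes: x right, y down, z forward; pixel columns grow to the right and rows downward; lengths in m; the calibration is good to about 2 mm. A picture is of the moment at which its call begins. There is no depth.
- manip.hand_in(): hands the job in; it is judged then, once.
The state is a dict: "time_s": time; "joints": joint angles; "qvel": joint speeds; "joint_efforts": joint torques, N m; "tcp_pos": TCP position; "tool_rot": TCP orientation; "ft_force": force on the tool from outside, world axes, zero at the start; "moment": the same for the moment, N m; "grip_width": finger opening in m; "grasp_force": force on a finger pad.
Only numpy, scipy, OpenCV 4.12 (cv2) and the standard library are available. Lean on these libraries where they do the work, as an engineer would, in place of code of your own. Each camera call takes 0.05 s, during which the arm holds its last target. There are 200 camera calls.

## Working session

There is one attempt and no reset: what is moved stays moved. The work goes in short steps, Python scripts to look and compute and a shell command to move; the robot and the scene stay as the last step left them, time stands still between calls to the robot, and variables do not carry over. Pictures are saved under pics/ and viewed, at most 10 in all, crops included, and the job is handed in when it is done.

```bash
mkdir -p pics; ls; python3 - <<'E'
from workcell import manip
import cv2
for n in("scene","top"):
    f=manip.grab_frame(n); cv2.imwrite(f"pics/{n}0.png",cv2.cvtColor(f["img"],cv2.COLOR_RGB2BGR))
    R=cv2.Rodrigues(f["rvec"])[0]; print(n,-R.T@f["tvec"],R[2],f["mtx"][0,0],f["D"])
print(manip.get_obs())
E
```

```text
pics
scene [1.2033578  0.27215128 0.88307559] [-0.60942636 -0.25220644 -0.75165911] 529.4291585180583 [-0.15338583  0.          0.          0.          0.        ]
top [0.51967904 0.03102571 1.13001816] [ 0.06471229 -0.00508007 -0.99789103] 466.8990241799737 [-0.04003768  0.          0.          0.          0.        ]
{'time_s': 0.1, 'joints': array([ 1.20969028e+00,  5.28073634e-02,  1.40162592e+00, -1.37389360e-05,
        1.68859662e+00, -7.02763968e-02]), 'qvel': array([ 0.00091083, -0.00015364, -0.0019843 ,  0.00182723, -0.00029188,
       -0.00073371]), 'joint_efforts': array([ 8.13837014e-04, -3.82580066e+01, -3.60986996e+01, -1.03139400e-04,
        4.73570239e-03, -1.11043803e-06]), 'tcp_pos': array([0.15045312, 0.50280907, 0.30313761]), 'tool_rot': array([-3.14015799e+00, -8.73097317e-05,  2.85076133e+00]), 'ft_force': array([-0.17272686,  0.39601141,  0.10880942]), 'moment': array([-0.00090964,  0.01084331,  0.02151122]), 'grasp_force': 0.0, 'grip_width': 0.08565746723443127}
```

View pics/scene0.png

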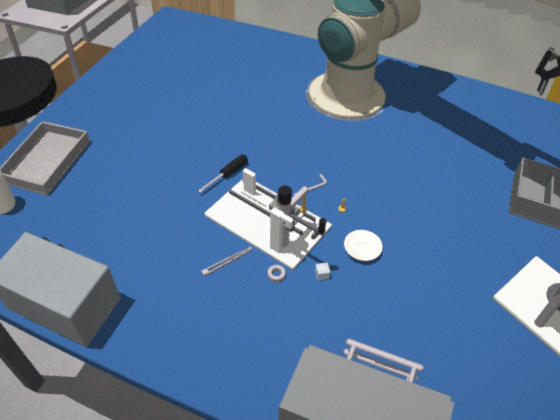

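View pics/top0.png

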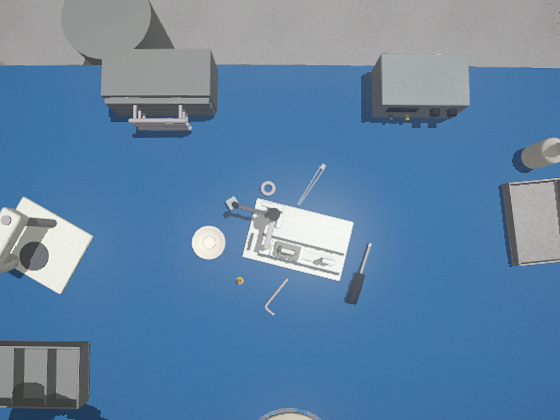

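The scene view shows the stand around (270,215), with the rail knob at (285,193), pawl knob at (322,226) and handle fin at (249,180). The top view shows the white base spanning (243..353, 199..280), with the pawl pointing left to (233,204). Next I'll fit the base plate and view enlarged crops.

```bash
cat > h.py <<'E'
import numpy as np, cv2
from workcell import manip
def grab(n): return manip.grab_frame(n)
def ray(f,uv):
    R=cv2.Rodrigues(f["rvec"])[0]
    p=cv2.undistortPoints(np.array([[uv]],float),f["mtx"],f["D"])[0,0]
    d=R.T@np.array([p[0],p[1],1]); return -R.T@np.ravel(f["tvec"]),d/np.linalg.norm(d)
def plane(f,uv,z):
    o,d=ray(f,uv); return o+d*(z-o[2])/d[2]
def tri(f1,u1,f2,u2):
    a,d=ray(f1,u1); b,e=ray(f2,u2)
    s=np.linalg.lstsq(np.c_[d,-e],b-a,rcond=None)[0]; p,q=a+s[0]*d,b+s[1]*e
    return (p+q)/2,np.linalg.norm(p-q)
def proj(f,P): return cv2.projectPoints(np.array(P,float).reshape(-1,3),f["rvec"],f["tvec"],f["mtx"],f["D"])[0][:,0]
E
python3 - <<'E'
from h import *
t=grab("top"); s=grab("scene")
for n,f,(x0,y0,x1,y1) in(("top",t,(190,170,380,310)),("scene",s,(190,140,390,290))):
    c=f["img"][y0:y1,x0:x1]; cv2.imwrite(f"pics/{n}_c.png",cv2.cvtColor(cv2.resize(c,None,fx=4,fy=4,interpolation=cv2.INTER_CUBIC),cv2.COLOR_RGB2BGR))
hsv=cv2.cvtColor(t["img"],cv2.COLOR_RGB2HSV)
m=((hsv[...,1]<60)&(hsv[...,2]>150)).astype(np.uint8)
m[:190]=0;m[290:]=0;m[:,:238]=0;m[:,360:]=0
p=np.argwhere(cv2.morphologyEx(m,cv2.MORPH_OPEN,np.ones((3,3))))[:,::-1].astype(np.float32)
r=cv2.minAreaRect(p); print(r)
q=np.array([plane(t,u,.01) for u in cv2.boxPoints(r)]); print(q, np.linalg.norm(q-np.roll(q,1,0),axis=1))
E
```

```text
((299.3778381347656, 233.58709716796875), (101.13851165771484, 72.69991302490234), 14.281094551086426)
[[ 0.47412132  0.11452007  0.01      ]
 [ 0.64335351  0.07263275  0.01      ]
 [ 0.58387226 -0.16358221  0.01      ]
 [ 0.4154265  -0.11954117  0.01      ]] [0.2413084  0.17433898 0.24358885 0.17410798]
```

View pics/top_c.png

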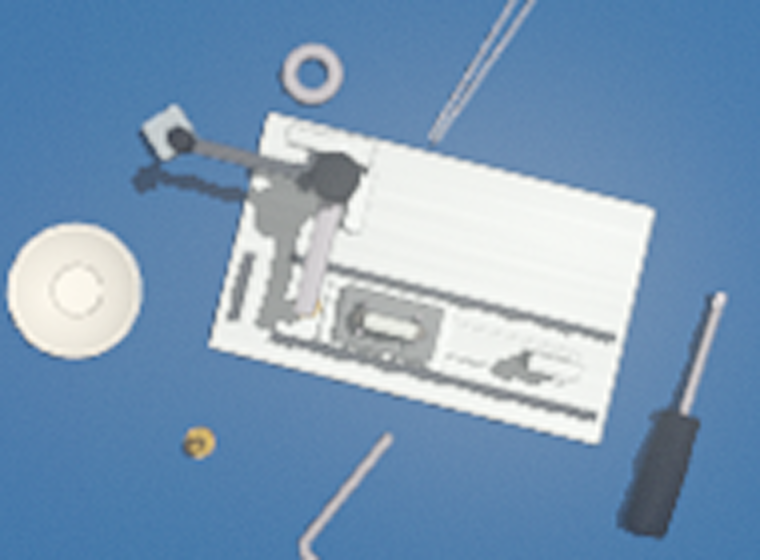

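View pics/scene_c.png

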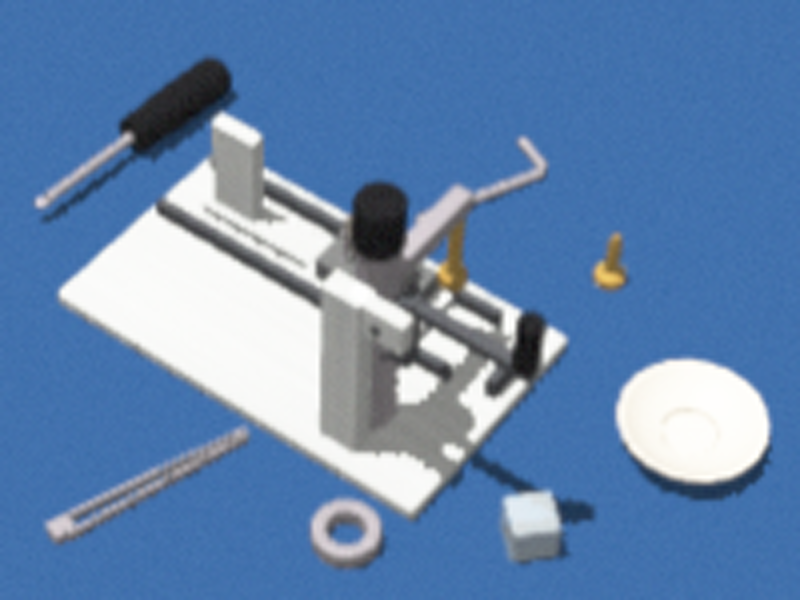

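Corners of the base in the top crop are (268,112), (655,208), (600,443) and (210,347). The rail knob disc is at (335,177), the pawl knob at (181,140) and the header at (388,325). In the scene crop the rail knob top is at (380,198), the pawl knob top at (531,323) and the fin top at (238,125).

```bash
python3 - <<'E'
from h import *
t=grab("top"); s=grab("scene")
T=lambda u,v:(u/4+190-.4,v/4+170-.4)
S=lambda u,v:(u/4+190-.4,v/4+140-.4)
C=np.array([plane(t,T(*c),.01)[:2] for c in((268,112),(655,208),(600,443),(210,347))])
C2=np.array([plane(s,S(*c),.01)[:2] for c in((413,518),(60,294),(568,340))])
print(C,C2,np.linalg.norm(C-np.roll(C,1,0),axis=1))
L=np.array([[105,52],[105,-188],[-40,-188],[-40,52]])/1e3
def fit(L,C):
    a,b=L-L.mean(0),C-C.mean(0)
    th=np.arctan2((a[:,0]*b[:,1]-a[:,1]*b[:,0]).sum(),(a*b).sum()); R=np.array([[np.cos(th),-np.sin(th)],[np.sin(th),np.cos(th)]])
    return th,R,C.mean(0)-R@L.mean(0)
th,R,o=fit(L,C); print("yaw",th,"o",o,"res",C-(L@R.T+o))
th2,R2,o2=fit(L[[0,1,3]],C2); print("yaw",th2,"o",o2)
w=lambda x,y:R@[x,y]+o
loc=lambda p:R.T@(p[:2]-o)*1e3
for n,a,b in(("rail",T(335,177),S(380,198)),("pawl",T(181,138),S(532,322))):
    p,e=tri(t,a,s,b); print(n,p,e,loc(p))
print("rail175",plane(t,T(335,177),.175),"rail pred",w(.07,0))
h=plane(t,T(388,325),.08); print("header",h,loc(h))
f=plane(s,S(238,125),.081); print("fin",f,loc(f))
np.savez("st.npz",R=R,o=o,th=th)
E
```

```text
[[ 0.61499339  0.07905832]
 [ 0.55792433 -0.15373624]
 [ 0.41765083 -0.11998554]
 [ 0.47410168  0.11285879]] [[ 0.61900553  0.08329862]
 [ 0.55807201 -0.14822864]
 [ 0.47727348  0.11715073]] [0.14488943 0.23968768 0.14427669 0.23958961]
yaw -0.23823592248202047 o [0.50063273 0.05329786] res [[ 5.48895034e-05  7.97261497e-06]
 [-3.76875713e-04  4.34802787e-04]
 [ 2.54218806e-04 -3.28586550e-05]
 [ 6.77674031e-05 -4.09916747e-04]]
yaw -0.24956873412877906 o [0.50345487 0.05853531]
rail [0.56753176 0.03806891 0.17382878] 0.0012235158150179044 [68.6033862  0.9886019]
pawl [0.5887573  0.12097322 0.14739563] 0.004198900115561263 [69.66494451 86.5603304 ]
rail175 [0.56767776 0.03748452 0.175     ] rail pred [0.56865563 0.03677865]
header [0.48952824 0.00812922 0.08      ] [ -0.13156381 -46.51341815]
fin [ 0.46453044 -0.0826296   0.081     ] [  -3.00525427 -140.60802808]
```

The two views agree: stand origin is (0.5006, 0.0533) with yaw about -0.24, the rail knob is at stand (69, 1), and the pawl knob is at y≈86.5. The header at y≈-46.5 puts the shuttle at about 0.0135, and the fin is at y≈-141. I'll work out the approach, turning the gripper 87° so that it closes along the stand's x.

```bash
cat > nav.py <<'E'
import sys; from h import *
from scipy.spatial.transform import Rotation as Ro
d=np.load("st.npz"); o=manip.get_obs(); P=np.array(o["tcp_pos"]); R=Ro.from_euler("xyz",o["tool_rot"])
x,y,z=map(float,sys.argv[1:4]); n=int(sys.argv[4]) if len(sys.argv)>4 else 1   # stand-frame grasp target, mm
G=np.r_[d["R"]@[x/1e3,y/1e3]+d["o"],z/1e3+.054]
yaw=Ro.as_euler(R,"xyz")[2]; dy=((yaw-(np.pi/2+d["th"])+np.pi)%(2*np.pi))-np.pi
print("now grasp stand mm",(d["R"].T@(P[:2]-d["o"])*1e3).round(1),round(P[2]*1e3-54,1),"F",np.round(o["ft_force"],1),"t",o["time_s"],"w",round(o["grip_width"],4))
for i in range(n):
    print("shift m",R.inv().apply((G-P)/n).round(4),"turn units",round(np.degrees(dy)/n/30,3)); R=R*Ro.from_euler("z",dy/n)
E
python3 nav.py 69 0.5 215 3
```

```text
now grasp stand mm [-446.4  354.3] 249.6 F [ 0.1  0.4 -0.4] t 0.3 w 0.0849
shift m [-0.1777 -0.1087  0.0116] turn units 0.967
shift m [-0.2082 -0.0089  0.0116] turn units 0.967
shift m [-0.1864  0.0931  0.0116] turn units 0.967
```

```bash
python3 -m creep '[-0.3,-0.036,-0.022,0.002,0.193, -0.3,-0.071,-0.043,0.005,0.387, -0.3,-0.107,-0.065,0.007,0.58, -0.3,-0.142,-0.087,0.009,0.773, -0.3,-0.178,-0.109,0.011,0.967]' 40
python3 -m creep '[-0.3,-0.042,-0.002,0.002,0.193, -0.3,-0.083,-0.004,0.005,0.387, -0.3,-0.125,-0.005,0.007,0.58, -0.3,-0.167,-0.007,0.009,0.773, -0.3,-0.208,-0.009,0.011,0.967]'
python3 nav.py 69 0.5 215
```

```text
time_s: 0.72
tcp_pos: [0.2899, 0.3465, 0.2929]
tool_rot: [3.141, -0.0, 2.34]
ft_force: [0.8, 0.5, 0.9]
grip_width: 0.0557
grasp_force: 0.0
time_s: 1.13
tcp_pos: [0.4289, 0.1914, 0.2821]
tool_rot: [3.141, -0.0, 1.833]
ft_force: [0.6, 1.1, 0.6]
grip_width: 0.0558
grasp_force: 0.0
now grasp stand mm [-102.3  117.3] 228.1 F [0.6 1.1 0.6] t 1.1333 w 0.0558
shift m [-0.1847  0.0942  0.0131] turn units 0.956
```

```bash
python3 -m creep '[-0.3,-0.037,0.019,0.003,0.193, -0.3,-0.074,0.038,0.005,0.387, -0.3,-0.111,0.057,0.008,0.58, -0.3,-0.148,0.075,0.011,0.773, -0.3,-0.185,0.094,0.013,0.967]'
python3 -m creep '[-0.3,0,0,0,0, -0.3,0,0,0,0]'
python3 nav.py 69 0.5 165
```

```text
time_s: 1.55
tcp_pos: [0.5684, 0.0378, 0.2685]
tool_rot: [-3.141, -0.0, 1.327]
ft_force: [0.4, 0.9, 0.1]
grip_width: 0.0555
grasp_force: 0.0
time_s: 1.72
tcp_pos: [0.5681, 0.038, 0.2676]
tool_rot: [-3.139, 0.0, 1.329]
ft_force: [-0.4, 0.9, 0.1]
grip_width: 0.0555
grasp_force: 0.0
now grasp stand mm [69.2  1.1] 213.6 F [-0.4  0.9  0.1] t 1.7167 w 0.0555
shift m [-0.0006 -0.      0.0486] turn units -0.007
```

```bash
python3 -m creep '[-0.3,0,0,0.018,0, -0.3,0,0,0.036,0, -0.3,0,0,0.048,0, -0.3,0,0,0.048,0]'
python3 -m creep '[1,0,0,0,0, 1,0,0,0,0, 1,0,0,0,0, 1,0,0,0,0, 1,0,0,0,0]' 50
python3 -m creep '[1,0,0,-0.003,0, 1,0,0,-0.006,0, 1,0,0,-0.009,0, 1,0,0,-0.012,0, 1,0,0,-0.015,0]'
python3 nav.py 69 0.5 218
```

```text
time_s: 2.05
tcp_pos: [0.566, 0.0407, 0.2181]
tool_rot: [-3.137, 0.001, 1.334]
ft_force: [-0.5, 0.4, -1.0]
grip_width: 0.0556
grasp_force: 0.0
time_s: 2.47
tcp_pos: [0.5688, 0.0398, 0.223]
tool_rot: [3.136, -0.002, 1.332]
ft_force: [6.1, -0.8, -1.0]
grip_width: 0.0247
grasp_force: 49.8
time_s: 2.88
tcp_pos: [0.5688, 0.0398, 0.2366]
tool_rot: [3.137, -0.001, 1.332]
ft_force: [10.5, 0.2, -7.9]
grip_width: 0.0244
grasp_force: 50.8
now grasp stand mm [69.4  2.9] 182.6 F [10.5  0.2 -7.9] t 2.8833 w 0.0244
shift m [-0.0024 -0.0002 -0.0354] turn units -0.001
```

```bash
python3 -m creep '[1,0,0.001,-0.003,0, 1,0,0.001,-0.006,0, 1,0,0.001,-0.009,0, 1,0,0.001,-0.012,0, 1,0,0.001,-0.015,0]'
python3 -m creep '[1,0,0,-0.003,0, 1,0,0,-0.006,0, 1,0,0,-0.009,0, 1,0,0,-0.012,0, 1,0,0,-0.015,0]'
python3 -m creep '[1,0,0,-0.003,0, 1,0,0,-0.006,0, 1,0,0,-0.008,0, 1,0,0,-0.008,0]'
python3 nav.py 69 0.5 218
python3 - <<'E'
from h import *
s=grab("scene"); cv2.imwrite("pics/s1.png",cv2.cvtColor(cv2.resize(s["img"][140:290,190:390],None,fx=4,fy=4),cv2.COLOR_RGB2BGR))
E
```

```text
time_s: 3.3
tcp_pos: [0.569, 0.0397, 0.2504]
tool_rot: [3.14, -0.001, 1.332]
ft_force: [9.5, 0.7, -16.4]
grip_width: 0.0244
grasp_force: 50.1
time_s: 3.72
tcp_pos: [0.569, 0.0397, 0.2644]
tool_rot: [3.141, -0.001, 1.332]
ft_force: [10.4, 1.0, -16.9]
grip_width: 0.0248
grasp_force: 50.0
time_s: 4.05
tcp_pos: [0.569, 0.0397, 0.2739]
tool_rot: [3.14, -0.001, 1.332]
ft_force: [6.2, 0.9, -6.8]
grip_width: 0.0245
grasp_force: 50.8
now grasp stand mm [69.7  3. ] 219.9 F [ 6.2  0.9 -6.8] t 4.05 w 0.0245
shift m [-0.0025 -0.0007  0.0019] turn units -0.001
```

View pics/s1.png

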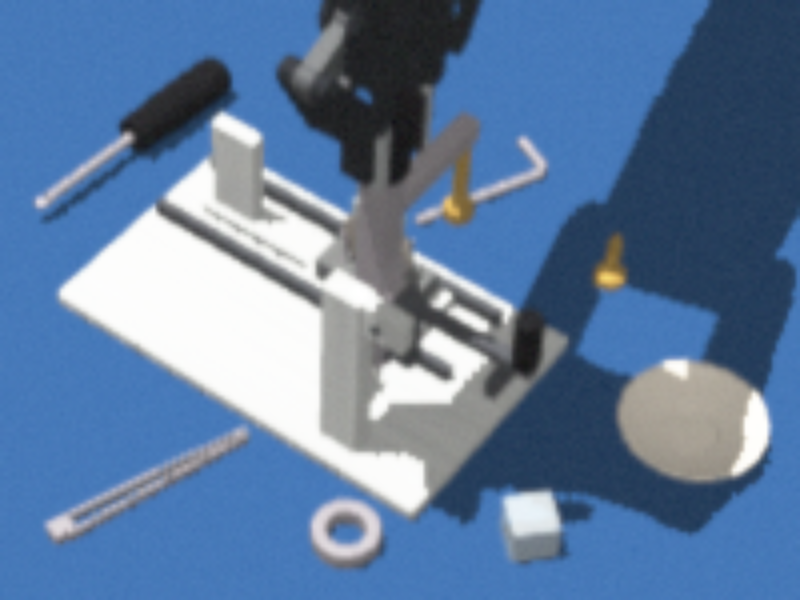

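The foot is raised and the pawl arm looks engaged. The TCP rose 51 mm, past the 48 mm tooth, so I'll release.

```bash
python3 -m creep '[-0.3,0,0,0,0, -0.3,0,0,0,0, -0.3,0,0,0,0, -0.3,0,0,0,0, -0.3,0,0,0,0]'
python3 -m creep '[-0.3,0,0,-0.02,0, -0.3,0,0,-0.045,0, -0.3,0,0,-0.045,0]'
python3 nav.py -1.5 -141 110
```

```text
time_s: 4.52
tcp_pos: [0.5685, 0.0394, 0.2745]
tool_rot: [3.141, -0.0, 1.332]
ft_force: [0.4, -0.3, -0.1]
grip_width: 0.0558
grasp_force: 0.0
time_s: 4.77
tcp_pos: [0.5692, 0.0394, 0.3247]
tool_rot: [3.134, -0.002, 1.332]
ft_force: [0.2, -0.3, 0.7]
grip_width: 0.0552
grasp_force: 0.0
now grasp stand mm [69.9  2.7] 270.7 F [ 0.2 -0.3  0.7] t 4.7667 w 0.0552
shift m [-0.1441 -0.0726  0.1598] turn units -0.001
```

```bash
python3 -m creep '[-0.3,-0.036,-0.018,0,0, -0.3,-0.072,-0.036,0,0, -0.3,-0.108,-0.054,0,0, -0.3,-0.144,-0.072,0,0, -0.3,-0.144,-0.072,0.02,0]'
python3 -m creep '[-0.3,0,0,0.035,0, -0.3,0,0,0.07,0, -0.3,0,0,0.105,0, -0.3,0,0,0.135,0, -0.3,0,0,0.135,0]'
python3 nav.py -1.5 -141 64
python3 - <<'E'
from h import *
s=grab("scene"); cv2.imwrite("pics/s2.png",cv2.cvtColor(cv2.resize(s["img"][120:270,190:390],None,fx=4,fy=4),cv2.COLOR_RGB2BGR))
E
```

```text
time_s: 5.18
tcp_pos: [0.4625, -0.0875, 0.3032]
tool_rot: [3.134, 0.002, 1.327]
ft_force: [0.1, 0.8, -0.4]
grip_width: 0.0558
grasp_force: 0.0
time_s: 5.6
tcp_pos: [0.4614, -0.0827, 0.1578]
tool_rot: [-3.131, -0.0, 1.332]
ft_force: [-0.9, 0.7, -0.7]
grip_width: 0.0553
grasp_force: 0.0
now grasp stand mm [  -6.  -141.5] 103.8 F [-0.9  0.7 -0.7] t 5.6 w 0.0553
shift m [0.0004 0.0049 0.0397] turn units -0.002
```

View pics/s2.png

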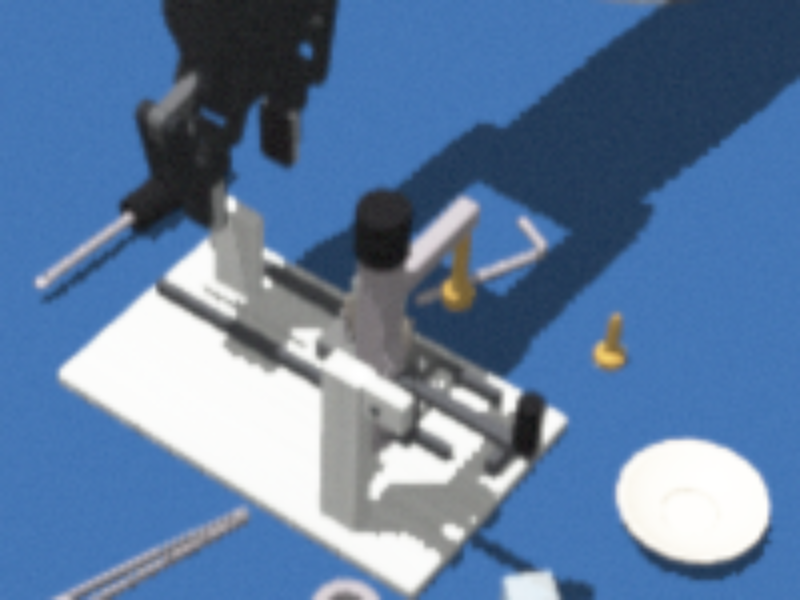

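The rail is held high with the pawl engaged. The fin top at about (238,205) sits between the fingers, so I'll descend and check centring before closing.

```bash
python3 -m creep '[-0.3,0,0.002,0.02,0, -0.3,0,0.003,0.038,0, -0.3,0,0.003,0.038,0]'
python3 -m creep '[-0.3,0,0,0,0, 1,0,0,0,0, 1,0,0,0,0, 1,0,0,0,0, 1,0,0,0,0]' 40
python3 -m creep '[1,0,0,0,0, 1,0,0,0,0]'
python3 nav.py -1.5 -95 64
```

```text
time_s: 5.9
tcp_pos: [0.4672, -0.0841, 0.1255]
tool_rot: [-3.14, -0.0, 1.332]
ft_force: [0.0, 0.4, -0.4]
grip_width: 0.0559
grasp_force: 0.0
time_s: 6.32
tcp_pos: [0.4668, -0.084, 0.1271]
tool_rot: [-3.139, 0.0, 1.332]
ft_force: [-7.8, 3.2, 22.7]
grip_width: 0.0094
grasp_force: 42.5
time_s: 6.48
tcp_pos: [0.4668, -0.084, 0.1272]
tool_rot: [-3.14, -0.0, 1.332]
ft_force: [-9.5, 2.3, 10.1]
grip_width: 0.0091
grasp_force: 40.7
now grasp stand mm [  -0.5 -141.4] 73.2 F [-9.5  2.3 10.1] t 6.4833 w 0.0091
shift m [ 0.0464 -0.0011  0.0092] turn units -0.002
```

```bash
python3 -m creep '[1,0.006,-0.001,-0.001,0, 1,0.014,-0.001,-0.001,0, 1,0.022,-0.001,-0.001,0, 1,0.03,-0.001,-0.001,0, 1,0.036,-0.001,-0.001,0]'
python3 -m creep '[1,0.004,0,0,0, 1,0.007,0,0,0, 1,0.009,0,0,0, 1,0.0105,0,0,0, 1,0.0105,0,0,0]'
python3 nav.py -1.5 -95 64
```

```text
time_s: 6.9
tcp_pos: [0.4754, -0.048, 0.1273]
tool_rot: [3.141, -0.0, 1.332]
ft_force: [0.9, -2.5, 1.3]
grip_width: 0.0092
grasp_force: 40.6
time_s: 7.32
tcp_pos: [0.4777, -0.0384, 0.1273]
tool_rot: [3.141, -0.001, 1.332]
ft_force: [2.9, 1.5, 3.8]
grip_width: 0.0088
grasp_force: 40.8
now grasp stand mm [ -0.6 -94.5] 73.3 F [2.9 1.5 3.8] t 7.3167 w 0.0088
shift m [-0.0005 -0.0009  0.0093] turn units -0.001
```

Not at the stop yet by force, so I'll push a little further until the force rises.

```bash
python3 -m creep '[1,0.0015,0,0,0, 1,0.003,0,0,0, 1,0.003,0,0,0]'; python3 nav.py -1.5 -95 64; python3 -m creep '[1,0.002,0,0,0, 1,0.002,0,0,0, 1,0.002,0,0,0]'; python3 nav.py -1.5 -95 64
```

```text
time_s: 7.57
tcp_pos: [0.4782, -0.0368, 0.1273]
tool_rot: [3.141, 0.002, 1.331]
ft_force: [1.3, -7.1, 5.3]
grip_width: 0.0092
grasp_force: 41.1
now grasp stand mm [ -0.6 -92.9] 73.3 F [ 1.3 -7.1  5.3] t 7.5667 w 0.0092
shift m [-0.0021 -0.0009  0.0093] turn units -0.002
time_s: 7.82
tcp_pos: [0.4782, -0.0365, 0.1273]
tool_rot: [3.141, 0.006, 1.33]
ft_force: [-2.5, -17.2, 5.5]
grip_width: 0.0092
grasp_force: 41.3
now grasp stand mm [ -0.6 -92.6] 73.3 F [ -2.5 -17.2   5.5] t 7.8167 w 0.0092
shift m [-0.0024 -0.0009  0.0094] turn units -0.004
```

The shuttle is against its stop: the force rose to 17 N with no further travel. Release, then go up and over to the pawl knob.

```bash
python3 -m creep '[0.2,-0.001,0,0,0, -0.3,-0.001,0,0,0, -0.3,-0.001,0,0,0, -0.3,-0.001,0,0,0]'
python3 -m creep '[-0.3,0,0,-0.04,0, -0.3,0,0,-0.08,0, -0.3,0,0,-0.12,0, -0.3,0,0,-0.16,0, -0.3,0,0,-0.2,0]'
python3 -m creep '[-0.3,0,0,0,0]'
python3 nav.py 69.5 86.5 270
python3 - <<'E'
from h import *
s=grab("scene"); cv2.imwrite("pics/s3.png",cv2.cvtColor(cv2.resize(s["img"][140:290,190:390],None,fx=4,fy=4),cv2.COLOR_RGB2BGR))
E
```

```text
time_s: 8.15
tcp_pos: [0.478, -0.0345, 0.1264]
tool_rot: [-3.14, -0.0, 1.332]
ft_force: [0.6, 0.1, 0.2]
grip_width: 0.0555
grasp_force: 0.0
time_s: 8.57
tcp_pos: [0.4778, -0.0344, 0.3287]
tool_rot: [-3.141, -0.0, 1.332]
ft_force: [1.2, 0.6, 0.2]
grip_width: 0.0555
grasp_force: 0.0
time_s: 8.65
tcp_pos: [0.4796, -0.0347, 0.3359]
tool_rot: [3.128, -0.002, 1.333]
ft_force: [-0.1, -0.4, 0.5]
grip_width: 0.0557
grasp_force: 0.0
now grasp stand mm [  0.3 -90.4] 281.9 F [-0.1 -0.4  0.5] t 8.65 w 0.0557
shift m [0.1769 0.069  0.0132] turn units -0.0
```

View pics/s3.png

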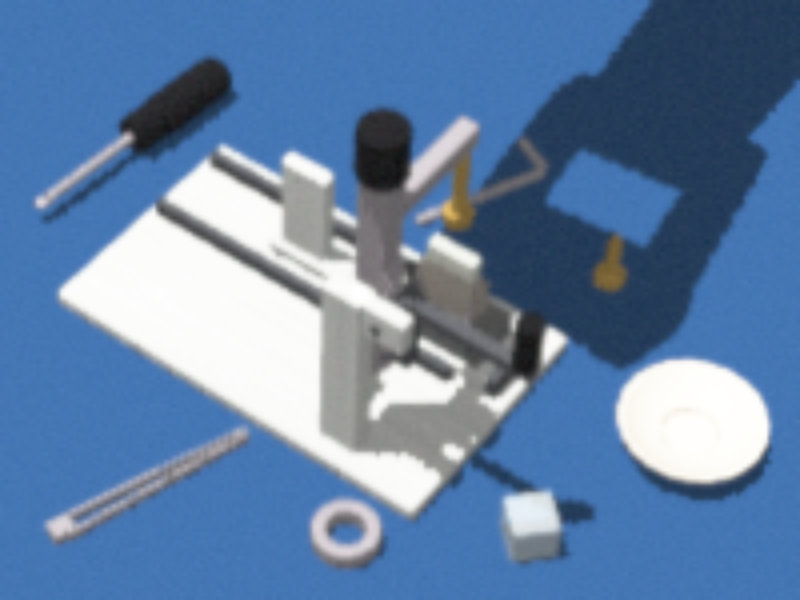

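The fixture is under the foot, with the header at (455,250), the foot at (458,215) and the fin top at (308,166). Next, over to the pawl knob.

```bash
python3 -m creep '[-0.3,0.036,0.014,0,0, -0.3,0.071,0.028,0,0, -0.3,0.107,0.042,0,0, -0.3,0.142,0.055,0,0, -0.3,0.177,0.069,0,0]'
python3 -m creep '[-0.3,0,0,0.035,0, -0.3,0,0,0.07,0, -0.3,0,0,0.09,0, -0.3,0,0,0.09,0]'
python3 nav.py 69.5 86.5 145
python3 - <<'E'
from h import *
d=np.load("st.npz"); s=grab("scene"); p=plane(s,(308/4+189.6,166/4+139.6),.081); print("fin",d["R"].T@(p[:2]-d["o"]))
E
```

```text
time_s: 9.12
tcp_pos: [0.5876, 0.1228, 0.325]
tool_rot: [-3.139, 0.001, 1.332]
ft_force: [0.8, -1.0, -0.4]
grip_width: 0.0559
grasp_force: 0.0
time_s: 9.45
tcp_pos: [0.5849, 0.121, 0.2288]
tool_rot: [-3.129, 0.005, 1.333]
ft_force: [-0.3, -0.9, -1.2]
grip_width: 0.0555
grasp_force: 0.0
now grasp stand mm [65.9 85.7] 174.8 F [-0.3 -0.9 -1.2] t 9.45 w 0.0555
shift m [0.0009 0.004  0.0298] turn units 0.0
fin [-0.00121233 -0.09187982]
```

```bash
python3 -m creep '[-0.3,0,0,0,0, -0.3,0,0,0,0]'; python3 nav.py 69.5 86.5 145
```

```text
time_s: 9.67
tcp_pos: [0.5878, 0.1209, 0.2392]
tool_rot: [3.138, -0.001, 1.332]
ft_force: [-0.4, 0.1, 0.8]
grip_width: 0.0554
grasp_force: 0.0
now grasp stand mm [68.8 86.2] 185.2 F [-0.4  0.1  0.8] t 9.6667 w 0.0554
shift m [0.0002 0.0006 0.0402] turn units -0.002
```

```bash
python3 -m creep '[-0.3,0,0.001,0.02,0, -0.3,0,0.001,0.04,0, -0.3,0,0.001,0.04,0, -0.3,0,0.001,0.04,0]'; python3 nav.py 69.5 86.5 145
python3 -m creep '[1,0,0,0,0, 1,0,0,0,0, 1,0,0,0,0, 1,0,0,0,0, 1,0,0,0,0]' 30;python3 -m creep '[1,0,0,0,0]'; python3 nav.py 69.5 86.5 145
```

```text
time_s: 10.0
tcp_pos: [0.5883, 0.1205, 0.1978]
tool_rot: [3.141, -0.0, 1.332]
ft_force: [-0.1, 0.3, 1.9]
grip_width: 0.0554
grasp_force: 0.0
now grasp stand mm [69.3 86. ] 143.8 F [-0.1  0.3  1.9] t 10.0 w 0.0554
shift m [ 0.0005  0.0002 -0.0012] turn units -0.002
time_s: 10.42
tcp_pos: [0.5889, 0.1206, 0.1985]
tool_rot: [3.138, -0.001, 1.332]
ft_force: [1.8, -1.0, 3.7]
grip_width: 0.0129
grasp_force: 29.6
time_s: 10.5
tcp_pos: [0.5889, 0.1206, 0.1984]
tool_rot: [3.139, -0.001, 1.332]
ft_force: [2.6, 0.6, 5.7]
grip_width: 0.0129
grasp_force: 29.7
now grasp stand mm [69.9 86.3] 144.4 F [2.6 0.6 5.7] t 10.5 w 0.0129
shift m [ 0.0002 -0.0004 -0.0006] turn units -0.001
```

Gripped at 13 mm width. Lift along the arc to about 0.27 rad and hold while the rail sinks.

```bash
python3 -m creep '[1,-0.003,0,-0.007,0, 1,-0.007,0,-0.0135,0, 1,-0.0105,0,-0.019,0, 1,-0.0105,0,-0.019,0, 1,-0.0105,0,-0.019,0]'
python3 -m creep '[1,0,0,0,0, 1,0,0,0,0, 1,0,0,0,0, 1,0,0,0,0, 1,0,0,0,0]'
python3 -m creep '[1,0,0,0,0, 1,0,0,0,0, 1,0,0,0,0, 1,0,0,0,0, 1,0,0,0,0]'
python3 -m creep '[1,0,0,0,0, 1,0,0,0,0, 1,0,0,0,0, 1,0,0,0,0, 1,0,0,0,0]'
python3 nav.py 69.5 75.5 164
python3 - <<'E'
from h import *
s=grab("scene"); cv2.imwrite("pics/s4.png",cv2.cvtColor(cv2.resize(s["img"][140:290,190:390],None,fx=4,fy=4),cv2.COLOR_RGB2BGR))
E
```

```text
time_s: 10.92
tcp_pos: [0.5861, 0.1101, 0.2157]
tool_rot: [3.14, -0.001, 1.331]
ft_force: [6.7, 0.6, -2.3]
grip_width: 0.0127
grasp_force: 29.7
time_s: 11.33
tcp_pos: [0.5862, 0.1102, 0.2155]
tool_rot: [3.14, -0.0, 1.332]
ft_force: [5.5, -0.1, -2.3]
grip_width: 0.0128
grasp_force: 29.7
time_s: 11.75
tcp_pos: [0.5862, 0.1102, 0.2155]
tool_rot: [3.14, -0.0, 1.332]
ft_force: [6.3, -0.2, -1.7]
grip_width: 0.0125
grasp_force: 29.7
time_s: 12.17
tcp_pos: [0.5862, 0.1102, 0.2155]
tool_rot: [3.14, -0.0, 1.332]
ft_force: [7.7, -0.5, -2.3]
grip_width: 0.0131
grasp_force: 29.7
now grasp stand mm [69.7 75.5] 161.5 F [ 7.7 -0.5 -2.3] t 12.1667 w 0.0131
shift m [-0.     -0.0002 -0.0025] turn units -0.002
```

View pics/s4.png

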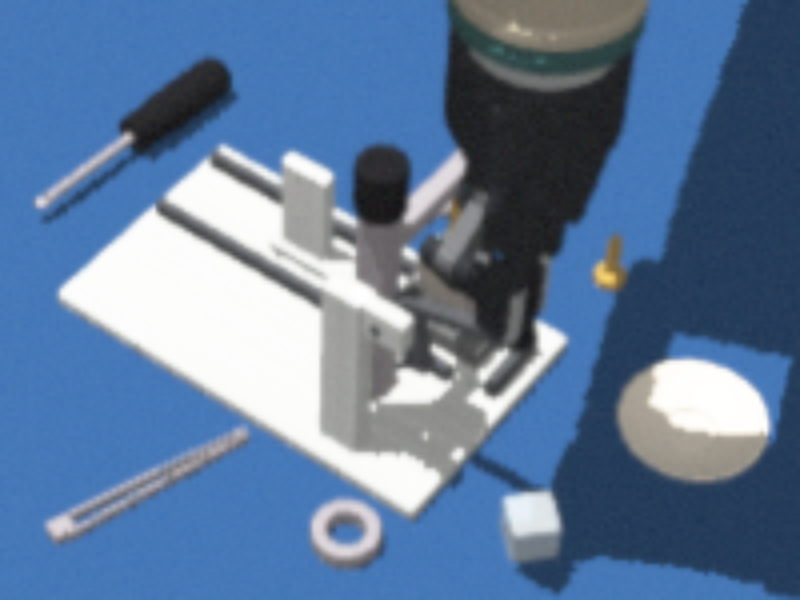

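The rail knob top is at (380,160), against 127 at the 48 mm tooth and 198 at the start, so the rail reads about 25 mm and the foot is resting. Lower the pawl back along its arc, release and retreat.

```bash
python3 -m creep '[1,0.004,0,0.006,0, 1,0.0075,0,0.012,0, 1,0.0105,0,0.018,0, 1,0.0105,0,0.018,0]'
python3 -m creep '[-0.3,0,0,0,0, -0.3,0,0,0,0, -0.3,0,0,0,0, -0.3,0,0,0,0]'
python3 -m creep '[-0.3,0,0,-0.04,0, -0.3,0,0,-0.08,0, -0.3,0,0,-0.12,0, -0.3,0,0,-0.16,0]'
python3 -m creep '[-0.3,0.04,0,0,0, -0.3,0.08,0,0,0, -0.3,0.12,0,0,0, -0.3,0.15,0,0,0, -0.3,0.15,0,0,0]'
python3 - <<'E'
from h import *
s=grab("scene"); cv2.imwrite("pics/s5.png",cv2.cvtColor(cv2.resize(s["img"][140:290,190:390],None,fx=4,fy=4),cv2.COLOR_RGB2BGR))
E
```

```text
time_s: 12.55
tcp_pos: [0.5888, 0.1204, 0.1988]
tool_rot: [3.139, 0.001, 1.332]
ft_force: [3.5, -3.3, 3.2]
grip_width: 0.0126
grasp_force: 30.5
time_s: 12.88
tcp_pos: [0.5878, 0.1209, 0.1971]
tool_rot: [-3.14, 0.0, 1.332]
ft_force: [0.3, -0.8, -0.3]
grip_width: 0.0556
grasp_force: 0.0
time_s: 13.22
tcp_pos: [0.5877, 0.1207, 0.3594]
tool_rot: [-3.14, 0.0, 1.332]
ft_force: [1.8, -0.1, -0.6]
grip_width: 0.0553
grasp_force: 0.0
time_s: 13.63
tcp_pos: [0.6233, 0.2719, 0.355]
tool_rot: [-3.138, 0.0, 1.338]
ft_force: [-0.4, -0.1, -0.8]
grip_width: 0.0557
grasp_force: 0.0
```

View pics/s5.png

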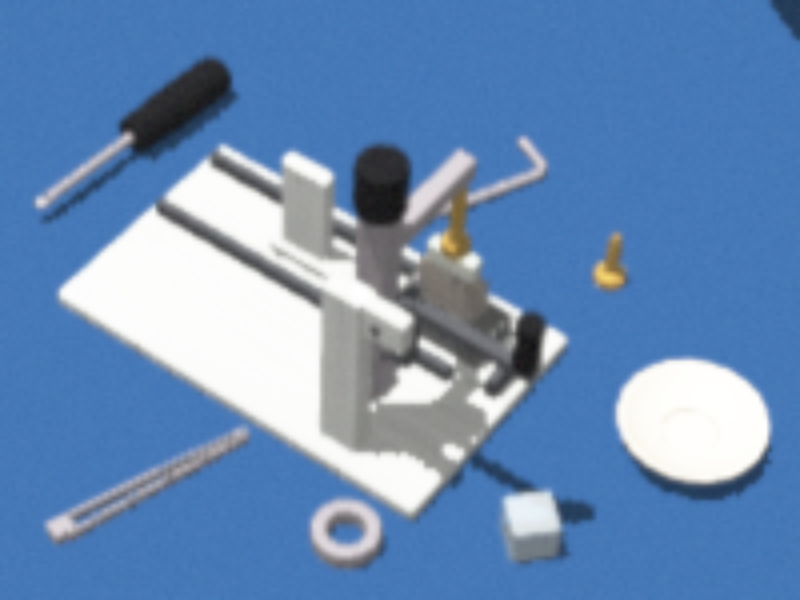

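The foot at (455,247) rests on the header, the pawl knob is back at (530,325), nothing else has moved and the arm is clear. Handing in.

```bash
python3 -c "
from workcell import manip; print(manip.hand_in())"
```

```text
the job is handed in; nothing more can be done
None
```

I handed the job in at about 14 s of the 62 s allowed: in the last picture the fixture is home, the foot rests on the pacemaker, the pawl is back in the teeth, and the other things on the bench look undisturbed; the hand-in returned no verdict.

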